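Open both leaves of a relay test cabinet: active door, flush bolt, passive door

TASK

Open up the small relay cabinet on the bench: first swing the active door (the one with the white cover strip) wide open, then ease the passive door's flush bolt all the way down to its stop by the red thumb tab that this uncovers, pressing gently, and then swing the passive door wide open too. Leave both doors standing about square to the cabinet front with the bolt still down, and do not touch the boards in their clips or disturb the relay base, heatsink and fuse puller.

Things in the scene. Friction and masses are not known exactly. Their poses are not given: they have to be found in the camera images.
- enclosure: All sizes in mm. Blue relay cabinet fixed to the bench, 160 deep, 320 wide, 240 tall, open back. Origin: on the bench below the middle of its front face; +x into the cabinet, +y to the left as one faces it, z up; yaw varies. Two grey doors, 24 thick, hang in front of the face, 25 to 240 above the bench. A bolt keeper stands 12 above the cabinet top at y -43 to -13, x -24 to +24.
- active_leaf (a joint): Angle of the active (left) door, rad: 0 shut, grows as it swings out, stop at 1.75; may start ajar by 0.06. Hinged at y +160, reaches y +18; its white cover strip, 50 proud of the cabinet face, hides the gap and laps over the passive door to y -34, so this door must open first. Stiff hinge (0.2 N m), stays where left.
- passive_leaf (a joint): Angle of the passive (right) door, rad: 0 shut, grows as it swings out, stop at 1.75. Hinged at y -160, reaches y -20. Stiff hinge (0.2 N m), stays where left. Held by the flush bolt: until that is down it only rattles by 0.02 rad.
- flush_bolt (a joint): How far the passive door's flush bolt is drawn down, m: 0 is up in the keeper, 0.018 is down on its solid stop. Slides with about 4 N of friction, stays where left, free of the keeper only beyond 0.009. Moved by the red tab described at bolt_line.
- active_handle (a point): Grip point on the active door's handle: an upright round steel bar 12 thick, free at its top, 40 in front of the door face, 95 from the hinge line, tied to the door by two bars 32 and 57 below this point. The point is on its axis, 24 below its top, 28 below the door top. Pinch it from above, fingers either side along the door's width (30 free each side). Axes as the enclosure's, turning with door.
- active_hinge (a point): On the active door's upright hinge line, level with the handle's grip point.
- passive_handle (a point): Grip point on the passive door's handle, which is the same as the active one, mirrored. Axes as the enclosure's, turning with the door.
- passive_hinge (a point): On the passive door's upright hinge line, level with the handle's grip point.
- bolt_line (a point): Point level with the door tops, straight above the middle (within 2) of the bolt's red thumb tab, 30 before the cabinet face, 20 left of the passive door's edge. The tab is a ledge 28 (x) by 32 (y), 6 thick, standing out sideways from that edge; reach it tilted 30 deg from the front to clear the keeper. Its height is not measured: its top is 8 to 26 below this point, 18 lower with the bolt down.
- board_clips: Bystander fixed to the bench: plywood base 100 x 170 x 10 with a row of steel spring clips gripping two upright green boards, 75 high overall, and a brass knurled terminal between them. Origin under its middle.
- relay_base: Bystander, loose: black plastic relay base 60 x 70 x 35. Origin under its middle.
- heatsink: Bystander, loose: silver finned aluminium heatsink 70 x 60 x 35. Origin under its middle.
- fuse_puller: Bystander, loose: red plastic fuse puller lying flat, 134 x 22 x 16. Origin under it, near its middle.

How it is judged:
On the way, in this order (a step that is already met when the one before it is completed fails the run):
1. the active door is swung open (beyond 0.9 rad) while the passive door is shut and its bolt still up (value of joint active_leaf above 0.9 rad and value of joint passive_leaf below 0.1 rad and value of joint flush_bolt below 0.005 m), for 0.1 s.
2. the flush bolt is drawn right down (15 of its 18 mm or more) with the passive door still shut (value of joint flush_bolt above 0.015 m and value of joint passive_leaf below 0.1 rad), for 0.1 s.
3. the passive door is swung open (beyond 0.9 rad) (value of joint passive_leaf above 0.9 rad), for 0.1 s.
At the end, for the whole second after the job is handed in: Both doors stand still at 1.2 rad or more from closed (up to their stops at 1.75) and the flush bolt is still down by 14 mm or more (value of joint each of active_leaf, passive_leaf above 1.2 rad and value of joint flush_bolt above 0.014 m and velocity of joint active_leaf between -0.05 and 0.05 rad/s and velocity of joint passive_leaf between -0.05 and 0.05 rad/s); the robot touches nothing.
It fails at once if the flush bolt or its tab is pushed with more than 60 N (contact force between flush_bolt and the fingers above 60 N or contact force between flush_bolt and the arm above 60 N).
It fails at once if the boards in their clips are touched (more than 2 N) (contact force between board_clips and the arm above 2 N or contact force between board_clips and the fingers above 2 N).
It fails at once if the relay base, the heatsink or the fuse puller is moved by more than 15 mm (distance of any of relay_base, heatsink, fuse_puller from where it was at the start of the episode above 0.015 m).
It also fails if it takes over 72 s, if anything falls off the work surface, if the arm or the gripper's body presses on something with over 40 N, if the wrist force passes 120 N, or if a joint passes its speed limit or range.

ROBOT

A 6-joint arm with a two-finger parallel gripper is mounted at the origin on the work surface. World frame = base frame: x ahead of the robot, y to its left, z up, the work surface at z = 0. Lengths are in m, angles in rad, forces in N, time in s.
With the tool pointing down it reaches from about 0.325 to 1 m from the base axis. Payload 5.1 kg.
Tool frame: the origin (TCP) lies midway between the tips of the shut fingers; the grasp point (between the pads) lies 19 mm behind it; z points along the fingers, y is the direction in which the jaws open and shut (so a half turn about z gives the same grasp; the last joint's range is limited). The gripper opens to 85 mm and grips with 20 to 120 N. Pads are 22 mm wide; open, the fingers measure 114 mm over their backs; the gripper's body (76 mm by 85 mm) begins 54 mm behind the grasp point. The pads swing forward as they close: fully open they stand 13 mm farther back than shut.
Start: joints at [-1.238, 0.124, 1.65, -0, 1.367, -0.083], TCP at [0.263, -0.595, 0.231] pointing down, gripper open.
Joint ranges: [-2.61, 2.61], [-1.02, 2.33], [0.03, 2.71], [-1.35, 4.49], [0.32, 2.68], [-2.91, 2.91]. Speed limits (rad/s): [2.57, 2.57, 3.14, 3.14, 3.14, 3.14].

INTERFACE

Orientations are given as a unit quaternion [x, y, z, w].
In Python, from workcell import r gives the robot as it stands.
- The arm moves only by the tool carry_out, never from a script. Its argument "rows" is a list of rows, each a list of 7 numbers: the shift along the tool's x, y, z in m, then the turn, a rotation vector about the tool's x, y, z in degrees, then the opening, from 0 (shut) to 1 (fully open). A call has 1 to 20 rows; each row shifts and turns the commanded pose from where the row before left it, along the tool's axes as they then stand; what a row does not reach is not made up. A row lasts 1/8 s, in which the tool goes at most 62.5 mm and 10.7 degrees, less where a joint would pass 70% of its speed; a pose out of reach is approached as far as the arm can. A call with a gripper value outside its range is refused whole. The fingers move at their own pace and stop on an object; "squeeze" is the grip in N (left out, the last holds). Time passes only in rows, so rows that do not move let the fingers close. It gives the time, the measured TCP pose, the force and the opening at its end, in the units of the state.
- r.observe(): the state, without advancing time (a new reading comes with each control period).
- r.get_image(name): name is "scene" or "top" or "wrist"; returns the picture (384x512x3 uint8, red, green, blue); there is no depth.
- r.camera_model(name): a dict with "K" (3x3 intrinsics, pixels), "R" (3x3) and "t" (3): a world point X has camera coordinates R X + t. Camera axes: x right, y down, z forward; pixel columns grow to the right and rows downward; lengths in m; the calibration is good to about 2 mm. A picture is of the moment at which its call begins: read the wrist's pose just before it. camera_model takes no time and is no camera call; for the wrist camera it gives the pose at the moment of the call.
- r.finish_job(): hands the job in, once; it reports no verdict.
Trained networks look in the newest picture that a camera, given by its name, has taken for a name from the list of things; names that differ only in an ending like _2 or _b are one class to them, and where a whole thing is asked for, a point or a joint stands for the part that bears it (a point fixed in the world has none). Each returns a list of dicts, best first, with "conf" (0 to 1); they miss things now and then, are a little off and sometimes report something else, mostly with a low value. They report only what shows in the picture. A call takes as long as a camera call.
- r.spot_in(camera, label): "position" ([row, column] in pixels, amid what is visible of it).
- r.silhouettes(camera, label): "region" (384x512 bool, what is visible of it) and "position" ([row, column] in pixels, amid what is visible of it).
The state is a dict: "t": time; "q": joint angles; "joint_vel": joint speeds; "effort": joint torques, N m; "tcp_pos": TCP position; "tool_rot": TCP orientation; "force": force on the tool from outside, world axes, zero at the start; "torque": the same for the moment, N m; "width": opening from 0.0 (shut) to 1.0 (fully open).
Only numpy, scipy, OpenCV 4.12 (cv2) and the standard library are available. Lean on these libraries where they do the work, as an engineer would, in place of code of your own. Each camera call takes 0.05 s, during which the arm holds its last target. There are 200 camera calls.

## Working session

There is one attempt and no reset: what is moved stays moved. The work goes in short steps, Python scripts to look and compute and a tool call to move; the robot and the scene stay as the last step left them, time stands still between calls to the robot, and variables do not carry over. Pictures are saved under pics/ and viewed, about 8 in all and at most 12, crops included, and the job is handed in when it is done.

Besides the shell and the picture viewer there is one more tool, called after ">>>" as name([rows], argument=value, ...), one row to a line, values as JSON. carry_out: Moves the arm, as the interface text tells. Its arguments: {"type":"object","properties":{"rows":{"type":"array","items":{"type":"array","items":{"type":"number"}}},"squeeze":{"type":"number"}},"required":["rows"]}

```bash
mkdir -p pics; ls
python3 - <<'E'
from workcell import r
import cv2,numpy as np
s=r.observe();print(s['tcp_pos'],s['tool_rot'],s['force'],s['t'])
for c in ("scene","top"):
    im=r.get_image(c);cv2.imwrite(f"pics/{c}0.png",cv2.cvtColor(im,cv2.COLOR_RGB2BGR))
    m=r.camera_model(c);print(c,np.round(m["K"],1).tolist(),np.round(m["R"],3).tolist(),np.round(m["t"],3).tolist())
    for n in ["enclosure","active_leaf","passive_leaf","active_handle","active_hinge","passive_handle","passive_hinge","bolt_line","board_clips","relay_base","heatsink","fuse_puller"]:
        print(n,[(np.round(d["position"]).tolist(),round(d["conf"],2)) for d in r.spot_in(c,n)[:2]])
E
```

```text
pics
[ 0.26232662 -0.59406224  0.23006894] [ 9.78467869e-01  2.06396664e-01 -1.26235024e-04 -1.01495922e-03] [ 0.03867798 -0.62288368  0.81011984] 0.0
scene [[349.1, 0.0, 253.9], [0.0, 349.1, 196.7], [0.0, 0.0, 1.0]] [[-0.691, -0.723, 0.013], [-0.546, 0.51, -0.665], [0.474, -0.467, -0.747]] [0.415, 0.359, 0.917]
enclosure [([158.0, 256.0], 0.77)]
active_leaf [([172.0, 253.0], 0.9)]
passive_leaf []
active_handle [([176.0, 257.0], 0.7)]
active_hinge [([179.0, 258.0], 0.87), ([155.0, 299.0], 0.42)]
passive_handle [([154.0, 302.0], 0.81)]
passive_hinge [([156.0, 297.0], 0.96)]
bolt_line [([156.0, 301.0], 0.63)]
board_clips [([230.0, 177.0], 0.64), ([176.0, 255.0], 0.35)]
relay_base [([180.0, 346.0], 0.57)]
heatsink [([170.0, 327.0], 0.72), ([154.0, 299.0], 0.65)]
fuse_puller [([270.0, 209.0], 0.65)]
top [[457.0, 0.0, 254.9], [0.0, 457.0, 189.9], [0.0, 0.0, 1.0]] [[-0.011, -1.0, -0.007], [-0.999, 0.011, -0.037], [0.037, 0.007, -0.999]] [0.056, 0.534, 1.539]
enclosure [([145.0, 299.0], 0.63)]
active_leaf [([168.0, 272.0], 0.77)]
passive_leaf [([177.0, 323.0], 0.4)]
active_handle [([168.0, 274.0], 0.98)]
active_hinge [([165.0, 274.0], 0.58)]
passive_handle [([177.0, 323.0], 0.61)]
passive_hinge [([176.0, 321.0], 0.63)]
bolt_line [([179.0, 322.0], 0.89), ([145.0, 299.0], 0.58)]
board_clips [([145.0, 198.0], 0.66)]
relay_base [([214.0, 361.0], 0.74), ([178.0, 321.0], 0.52)]
heatsink [([192.0, 374.0], 0.84)]
fuse_puller [([204.0, 191.0], 0.55)]
```

Run:
```python
import cv2
a=cv2.imread("pics/top0.png")[90:260,150:410];cv2.imwrite("pics/top0c.png",cv2.resize(a,None,fx=3,fy=3,interpolation=cv2.INTER_CUBIC))
a=cv2.imread("pics/scene0.png")[90:300,150:400];cv2.imwrite("pics/scene0c.png",cv2.resize(a,None,fx=2.8,fy=2.8,interpolation=cv2.INTER_CUBIC))
```

```text
(no output)
```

View pics/top0c.png

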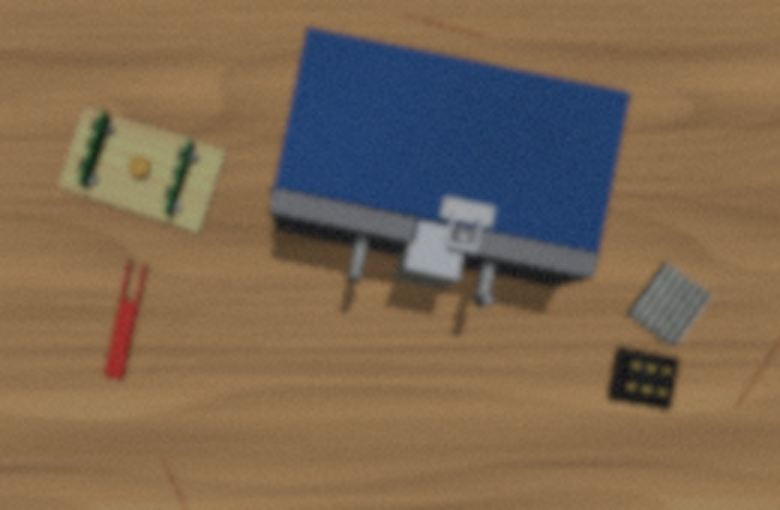

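View pics/scene0c.png

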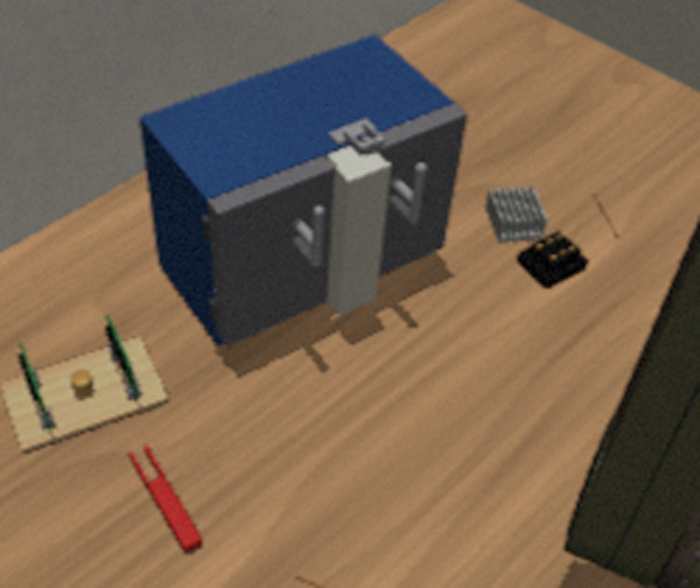

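The top view shows the cabinet yawed about 11°, with both doors shut or nearly so. The boards and fuse puller are to its left, and the heatsink and relay base to its right. I'll fit the cabinet pose from its corners in both views.

```bash
cat > h.py <<'E'
from workcell import r
import numpy as np,cv2
from scipy.spatial.transform import Rotation as Ro
from scipy.optimize import least_squares
def proj(m,X):
    c=np.asarray(X)@np.array(m["R"]).T+m["t"];p=c@np.array(m["K"]).T;return p[:,:2]/p[:,2:]
def E2W(P,X):
    X=np.atleast_2d(X);c,s=np.cos(P[2]),np.sin(P[2])
    return np.c_[P[0]+c*X[:,0]-s*X[:,1],P[1]+s*X[:,0]+c*X[:,1],X[:,2]]
def atz(m,u,v,z):
    R=np.array(m["R"]);C=-R.T@m["t"];d=R.T@np.linalg.inv(m["K"])@[u,v,1.];return C+d*(z-C[2])/d[2]
E
cat > fit.py <<'E'
from h import *
T,S=r.camera_model("top"),r.camera_model("scene")
tp=np.array([[308,28],[628,93],[278,188],[597,249],[592,277]])/3+[150,90]
tX=[[.16,.16,.24],[.16,-.16,.24],[0,.16,.24],[0,-.16,.24],[-.024,-.16,.24]]
sp=np.array([[141,120],[378,38],[465,113],[422,167]])/2.8+[150,90]
sX=[[.16,.16,.24],[.16,-.16,.24],[-.024,-.16,.24],[-.064,-.065,.236]]
f=lambda P:np.r_[(proj(T,E2W(P,tX))-tp).ravel(),(proj(S,E2W(P,sX))-sp).ravel()]
o=least_squares(f,[.7,0,-.2],loss="soft_l1");P=o.x;print(P,np.round(f(P).reshape(-1,2),1).tolist())
np.save("P.npy",P)
for n,X in dict(ah=[-.064,.065,.212],ahinge=[-.0,.16,.212],ph=[-.064,-.065,.212],bolt=[-.03,0,.24]).items():print(n,E2W(P,X)[0].round(4))
for n,(u,v) in dict(relay=(361,214),heat=(374,192),clips=(198,145),fuse=(191,204)).items():print(n,atz(T,u,v,.02).round(3))
E
python3 fit.py
```

```text
[ 0.60026566 -0.06739454 -0.21166056] [[-1.1, -0.3], [0.4, -0.3], [-2.2, 0.1], [0.1, 1.7], [0.2, 0.5], [-0.5, -1.6], [-0.7, -1.8], [1.7, -0.0], [0.3, -1.1]]
ah [0.5513 0.0096 0.212 ]
ahinge [0.6339 0.089  0.212 ]
ph [ 0.524  -0.1175  0.212 ]
bolt [ 0.5709 -0.0611  0.24  ]
relay [ 0.449 -0.305  0.02 ]
heat [ 0.522 -0.35   0.02 ]
clips [0.688 0.241 0.02 ]
fuse [0.489 0.266 0.02 ]
```

>>> carry_out([
  [0.037,-0.0335,-0.025,0,0,0,0.45],
  [0.037,-0.0335,-0.025,0,0,0,0.45],
  [0.037,-0.0335,-0.025,0,0,0,0.45],
  [0.037,-0.0335,-0.025,0,0,0,0.45],
  [0.037,-0.0335,-0.025,0,0,0,0.45],
  [0.037,-0.0335,-0.025,0,0,0,0.45],
  [0.037,-0.0335,0,0,0,0,0.45],
  [0.037,-0.0335,0,0,0,0,0.45],
  [0.037,-0.0335,0,0,0,0,0.45],
  [0.037,-0.0335,0,0,0,0,0.45],
  [0.037,-0.0335,0,0,0,0,0.45],
  [0.037,-0.0335,0,0,0,0,0.45],
], squeeze=40)

```text
t: 2.8
tcp_pos: [0.5067, -0.0459, 0.3816]
tool_rot: [0.978, 0.206, 0.0, 0.0]
force: [-0.3, -0.7, -0.6]
width: 0.448
```

>>> carry_out([
  [0,0,0,0,0,-10.3,0.45],
  [0,0,0,0,0,-10.3,0.45],
  [0,0,0,0,0,-10.3,0.45],
  [0,0,0,0,0,-10.3,0.45],
  [0,0,0,0,0,-10.3,0.45],
  [0,0,0,0,0,-10.3,0.45],
  [0,0,0,0,0,-10.3,0.45],
  [0,0,0,0,0,-10.3,0.45],
  [0,0,0,0,0,-10.3,0.45],
  [0,0,0,0,0,-10.3,0.45],
  [0,0,0,0,0,-10.3,0.45],
  [0,0,0,0,0,-10.3,0.45],
  [0,0,0,0,0,-10.3,0.45],
  [0,0,0,0,0,-10.3,0.45],
])

```text
t: 4.55
tcp_pos: [0.5063, -0.0475, 0.3814]
tool_rot: [0.101, 0.995, 0.0, 0.0]
force: [-0.5, -0.3, -0.5]
width: 0.451
```

Run:
```python
from h import *
s=r.observe();print(s['t'],s['tcp_pos'],Ro.from_quat(s['tool_rot']).as_euler('ZYX',degrees=True),s['q'],s['width'])
m=r.camera_model("wrist");R=np.array(m["R"]);print(-R.T@m["t"],R.round(3).tolist(),m["K"])
im=r.get_image("wrist");cv2.imwrite("pics/w1.png",cv2.cvtColor(im,cv2.COLOR_RGB2BGR))
for n in ["active_handle","passive_handle","bolt_line","enclosure"]:print(n,[(np.round(d["position"],1).tolist(),round(d["conf"],2)) for d in r.spot_in("wrist",n)[:2]])
P=np.load("P.npy");print(proj(m,E2W(P,[[-.064,.065,.236],[-.064,-.065,.236],[0,.16,.24],[0,-.16,.24]])).round())
```

```text
4.55 [ 0.5062569  -0.04751211  0.38142722] [1.68361654e+02 1.21898244e-02 1.79997683e+02] [-1.99205385e-01 -2.43222665e-01  1.75368944e+00  3.96750482e-05
  1.63091297e+00 -1.56687187e+00] 0.45057057263121336
[ 0.43336695 -0.03167251  0.52386216] [[0.202, 0.979, -0.0], [0.936, -0.193, 0.294], [0.288, -0.059, -0.956]] [[323.74368358   0.         251.19317498]
 [  0.         323.74368358 196.81445245]
 [  0.           0.           1.        ]]
active_handle [([236.1, 303.7], 0.86)]
passive_handle [([240.4, 161.5], 0.66), ([235.2, 302.6], 0.65)]
bolt_line [([235.0, 161.9], 0.95)]
enclosure [([254.8, 251.5], 0.69)]
[[319. 216.]
 [182. 215.]
 [411. 278.]
 [ 89. 276.]]
```

View pics/w1.png

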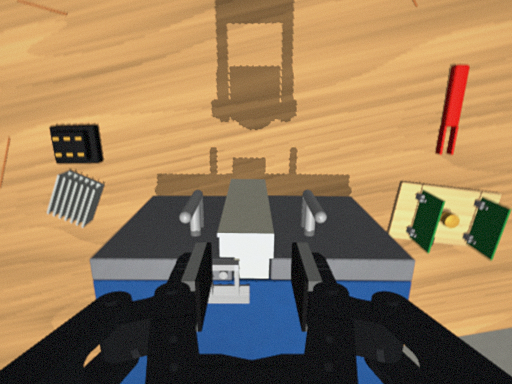

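The wrist view agrees with the fit: handle tops at (320,217) and (184,217), front corners at (412,279) and (95,279), all within a few pixels. I'll refine the pose with these and plan the grasp.

```bash
cat >> fit.py <<'E'
W=r.camera_model("wrist")
wp=np.array([[319,216.5],[184.5,217],[412.5,279],[95,279],[413,260],[93,260]])
wX=[[-.064,.065,.236],[-.064,-.065,.236],[0,.16,.24],[0,-.16,.24],[-.024,.16,.24],[-.024,-.16,.24]]
g=lambda P:np.r_[f(P)*.5,(proj(W,E2W(P,wX))-wp).ravel()*1.0]
P=least_squares(g,P,loss="soft_l1").x;print(P,np.round(proj(W,E2W(P,wX))-wp,1).tolist());np.save("P.npy",P)
for n,X in dict(ah=[-.064,.065,.212],ahinge=[-.0,.16,.212],ph=[-.064,-.065,.212],bolt=[-.03,0,.24]).items():print(n,E2W(P,X)[0].round(4))
E
python3 fit.py|tail -5
```

```text
[ 0.60298446 -0.06648482 -0.21114686] [[1.7, 1.1], [-0.8, 0.7], [0.5, 0.3], [-3.6, 0.4], [3.6, -2.4], [-5.2, -2.3]]
ah [0.554  0.0105 0.212 ]
ahinge [0.6365 0.09   0.212 ]
ph [ 0.5268 -0.1166  0.212 ]
bolt [ 0.5737 -0.0602  0.24  ]
```

>>> carry_out([
  [-0.0115,0.022,0.02,0,0,0,0.45],
  [-0.0115,0.022,0.02,0,0,0,0.45],
  [-0.0115,0.022,0.02,0,0,0,0.45],
  [0,0,0.042,0,0,0,0.45],
  [0,0,0.042,0,0,0,0.45],
  [0,0,0.042,0,0,0,0.45],
  [0,0,0,0,0,0,0.45],
])

```text
t: 5.68
tcp_pos: [0.5511, 0.0101, 0.1911]
tool_rot: [0.105, 0.994, -0.0, -0.004]
force: [0.4, -0.8, 1.0]
width: 0.45
```

Run:
```python
from h import *
s=r.observe();print(s['t'],s['tcp_pos'],s['force'])
im=r.get_image("wrist");cv2.imwrite("pics/w2.png",cv2.cvtColor(im,cv2.COLOR_RGB2BGR))
```

```text
5.675 [0.55111821 0.01010389 0.19109738] [ 0.43370241 -0.78869319  1.03288003]
```

View pics/w2.png

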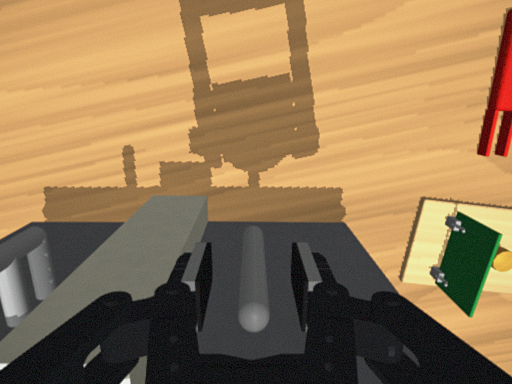

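The bar's top, at (254,316), sits midway between the fingers. I'll close on it and start the arc.

>>> carry_out([
  [0,0,0,0,0,0,0.0],
  [0,0,0,0,0,0,0.0],
  [0,0,0,0,0,0,0.0],
  [0,0,0,0,0,0,0.0],
  [0.0065,0.004,0,0,0,4,0.0],
  [0.0065,0.004,0,0,0,4,0.0],
  [0.0065,0.004,0,0,0,4,0.0],
  [0,0,0,0,0,0,0.0],
], squeeze=30)

```text
t: 6.72
tcp_pos: [0.5412, 0.0283, 0.1984]
tool_rot: [0.208, 0.978, 0.002, 0.004]
force: [6.1, 5.8, 1.9]
width: 0.133
```

>>> carry_out([
  [0.0065,0.0055,0,0,0,4,0.0],
  [0.0065,0.0045,0,0,0,4,0.0],
  [0.0065,0.0045,0,0,0,4,0.0],
  [0.0065,0.0045,0,0,0,4,0.0],
  [0,0,0,0,0,0,0.0],
])

```text
t: 7.35
tcp_pos: [0.5282, 0.0572, 0.1984]
tool_rot: [0.342, 0.94, 0.002, 0.004]
force: [6.2, 3.4, 3.0]
width: 0.125
```

>>> carry_out([
  [0.008,0.0068,0,0,0,5,0.0],
  [0.008,0.0058,0,0,0,5,0.0],
  [0.008,0.0058,0,0,0,5,0.0],
  [0.008,0.0058,0,0,0,5,0.0],
  [0.008,0.0058,0,0,0,5,0.0],
  [0,0,0,0,0,0,0.0],
])

```text
t: 8.1
tcp_pos: [0.525, 0.1064, 0.1984]
tool_rot: [0.537, 0.844, 0.002, 0.003]
force: [4.8, 1.0, 5.1]
width: 0.124
```

>>> carry_out([
  [0.008,0.0062,0,0,0,5,0.0],
  [0.008,0.0058,0,0,0,5,0.0],
  [0.008,0.0058,0,0,0,5,0.0],
  [0.008,0.0058,0,0,0,5,0.0],
  [0.008,0.0058,0,0,0,5,0.0],
  [0.008,0.0058,0,0,0,5,0.0],
  [0.008,0.0058,0,0,0,5,0.0],
  [0,0,0,0,0,0,0.0],
])

```text
t: 9.1
tcp_pos: [0.5551, 0.1676, 0.1984]
tool_rot: [0.766, 0.643, 0.003, 0.002]
force: [3.5, 0.1, 5.5]
width: 0.125
```

>>> carry_out([
  [0,0,0,0,0,0,0.35],
  [0,0,0,0,0,0,0.35],
  [0,0,0,0,0,0,0.35],
  [0,0,-0.04,0,0,0,0.35],
  [0,0,-0.04,0,0,0,0.35],
  [0,0,-0.04,0,0,0,0.35],
  [0,0,-0.04,0,0,0,0.35],
])

```text
t: 9.98
tcp_pos: [0.5522, 0.1672, 0.3562]
tool_rot: [0.766, 0.643, -0.0, -0.0]
force: [0.8, -0.1, 0.6]
width: 0.349
```

Run:
```python
from h import *
s=r.observe();print(s['t'],s['tcp_pos'],s['tool_rot'],s['force'],s['q'])
a=r.get_image("wrist");b=r.get_image("top")
cv2.imwrite("pics/w3.png",cv2.cvtColor(np.hstack([cv2.resize(a,(400,300)),cv2.resize(b[90:240,170:370],(400,300))]),cv2.COLOR_RGB2BGR))
```

```text
9.975 [0.5521664  0.16715595 0.35620093] [ 7.65929360e-01  6.42924625e-01 -3.38509053e-04 -1.67060865e-04] [ 0.8214279  -0.05616509  0.60191185] [ 2.00928850e-01 -8.51675829e-02  1.65573458e+00 -2.93852854e-05
  1.57178006e+00  3.75103889e-01]
```

View pics/w3.png

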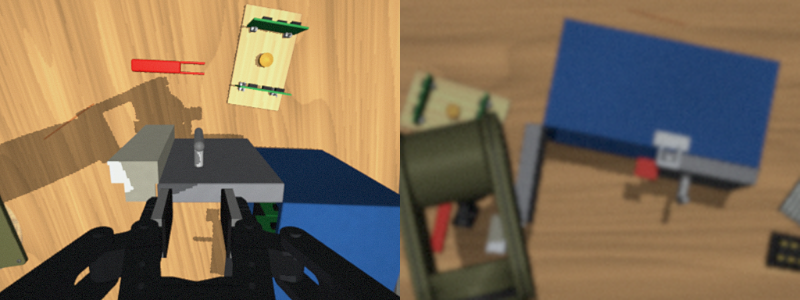

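Active door is open about 88°, and the red tab is now uncovered next to the keeper. Next I move there closed and tilted 30°, and measure the tab.

>>> carry_out([
  [-0.043,0.006,0.004,0,0,0,0.35],
  [-0.043,0.006,0.004,0,0,0,0],
  [-0.043,0.006,0.004,0,0,0,0],
  [-0.043,0.006,0.004,0,0,0,0],
  [-0.043,0.006,0.004,0,0,0,0],
  [0,0,0,0,0,-9.8,0],
  [0,0,0,0,0,-9.8,0],
  [0,0,0,0,0,-9.8,0],
  [0,0,0,0,0,-9.8,0],
  [0,0,0,0,0,-9.8,0],
  [0,0,0,0,0,-9.8,0],
  [0,0,0,0,0,-9.8,0],
  [0,0,0,0,0,-9.8,0],
  [0,0,0,0,0,-9.8,0],
  [0,0,0,0,-10,0,0],
  [0,0,0,0,-10,0,0],
  [0,0,0,0,-10,0,0],
  [0,0,0,0,0,0,0],
])

```text
t: 12.32
tcp_pos: [0.542, -0.049, 0.3313]
tool_rot: [0.099, 0.962, -0.026, 0.255]
force: [-0.4, 1.5, -0.1]
width: -0.004
```

Run:
```python
from h import *
s=r.observe();Rt=Ro.from_quat(s['tool_rot']).as_matrix();print(s['t'],s['tcp_pos'],s['tool_rot'],s['force'],s['width'],Rt.round(3).tolist())
P=np.load("P.npy");c,sn=np.cos(P[2]),np.sin(P[2]);d=s['tcp_pos'][:2]-P[:2];print("cab tcp",c*d[0]+sn*d[1],-sn*d[0]+c*d[1])
m=r.camera_model("wrist");a=r.get_image("wrist");b=r.get_image("scene")
cv2.imwrite("pics/w4.png",cv2.cvtColor(a,cv2.COLOR_RGB2BGR));cv2.imwrite("pics/s4.png",cv2.cvtColor(b,cv2.COLOR_RGB2BGR))
h=cv2.cvtColor(a,cv2.COLOR_RGB2HSV);k=(((h[...,0]<8)|(h[...,0]>172))&(h[...,1]>140)&(h[...,2]>60)).astype(np.uint8)
n,l,st,ce=cv2.connectedComponentsWithStats(k);print([(st[i].tolist(),ce[i].round(1).tolist()) for i in range(1,n) if st[i][4]>40])
for z in (.232,.223,.214):
  q=E2W(P,[[-.044,-.016,z],[-.044,.016,z],[-.016,.016,z],[-.016,-.016,z]]);print(z,proj(m,q).round().tolist())
```

```text
12.325 [ 0.54203417 -0.04902674  0.33133693] [ 0.09906222  0.96154663 -0.02628103  0.25480199] [-0.44774259  1.50957207 -0.13447063] -0.0037704260769022835 [[-0.851, 0.204, 0.485], [0.177, 0.979, -0.101], [-0.495, -0.0, -0.869]]
cab tcp -0.0632555467982459 0.00429631345807311
[([222, 142, 41, 32, 1197], [242.6, 156.6])]
0.232 [[223.0, 157.0], [266.0, 157.0], [264.0, 184.0], [225.0, 184.0]]
0.223 [[223.0, 149.0], [265.0, 150.0], [264.0, 176.0], [225.0, 176.0]]
0.214 [[224.0, 142.0], [265.0, 142.0], [264.0, 169.0], [226.0, 169.0]]
```

View pics/w4.png

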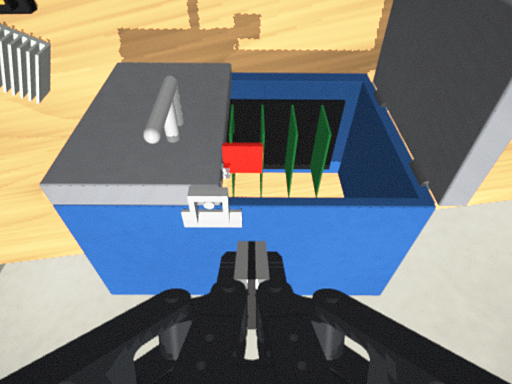

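The tab shows at columns 222–263 and rows 142–172. That puts its top at z≈0.213, with its middle about 2 mm to the right of nominal. I'll approach along the tool axis.

>>> carry_out([
  [0.026,-0.0025,0,0,0,0,0],
  [0,0,0.04,0,0,0,0],
  [0,0,0.035,0,0,0,0],
  [0,0,0.03,0,0,0,0],
  [0,0,0,0,0,0,0],
])

```text
t: 13.05
tcp_pos: [0.574, -0.0585, 0.2287]
tool_rot: [0.099, 0.962, -0.026, 0.254]
force: [-0.1, -0.9, -0.3]
width: 0.001
```

```bash
cat > st.py <<'E'
from h import *
s=r.observe();P=np.load("P.npy");c,sn=np.cos(P[2]),np.sin(P[2]);d=s['tcp_pos'][:2]-P[:2];print("cab tcp",(c*d[0]+sn*d[1]).round(4),(-sn*d[0]+c*d[1]).round(4),s['tcp_pos'][2].round(4),s['force'].round(1))
import sys
if len(sys.argv)>1:
    a=r.get_image("wrist");x,y,w,h,k=map(int,sys.argv[2:]);cv2.imwrite(sys.argv[1],cv2.cvtColor(cv2.resize(a[y:y+h,x:x+w],None,fx=k,fy=k,interpolation=cv2.INTER_CUBIC),cv2.COLOR_RGB2BGR))
E
python3 st.py pics/w5.png 150 130 220 180 3
```

```text
cab tcp -0.03 0.0017 0.2287 [-0.1 -0.9 -0.3]
```

View pics/w5.png

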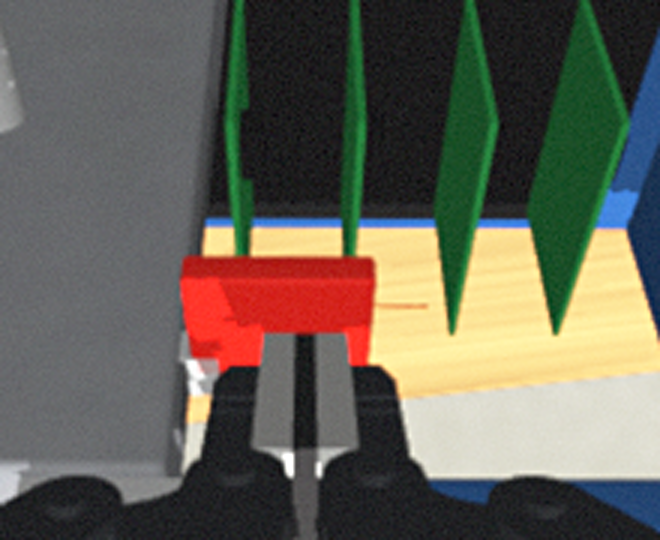

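The closed fingertips are above the tab, which spans crop columns 185–375, with the tips at 265–350. Now I'll press gently straight down.

>>> carry_out([
  [0.002,0,0.0035,0,0,0,0],
  [0.002,0,0.0035,0,0,0,0],
  [0.001,0,0.0017,0,0,0,0],
  [0,0,0,0,0,0,0],
])

```text
t: 13.6
tcp_pos: [0.5736, -0.0582, 0.2216]
tool_rot: [0.099, 0.961, -0.027, 0.258]
force: [-0.1, -0.1, 0.5]
width: 0.003
```

>>> carry_out([
  [0.001,0,0.0017,0,0,0,0],
  [0.001,0,0.0017,0,0,0,0],
  [0,0,0,0,0,0,0],
])

```text
t: 13.98
tcp_pos: [0.5739, -0.0582, 0.2179]
tool_rot: [0.099, 0.961, -0.027, 0.258]
force: [-1.2, -0.3, 2.6]
width: -0.0
```

>>> carry_out([
  [0.001,0,0.0017,0,0,0,0],
  [0.001,0,0.0017,0,0,0,0],
  [0.001,0,0.0017,0,0,0,0],
  [0,0,0,0,0,0,0],
])

```text
t: 14.48
tcp_pos: [0.5737, -0.0582, 0.2112]
tool_rot: [0.099, 0.961, -0.027, 0.257]
force: [0.3, -0.5, 2.2]
width: 0.001
```

>>> carry_out([
  [0.001,0,0.0017,0,0,0,0],
  [0.001,0,0.0017,0,0,0,0],
  [0,0,0,0,0,0,0],
])

```text
t: 14.85
tcp_pos: [0.5736, -0.0582, 0.2073]
tool_rot: [0.099, 0.961, -0.027, 0.257]
force: [1.8, 0.6, 2.2]
width: -0.002
```

>>> carry_out([
  [0.001,0,0.0017,0,0,0,0],
  [0.0005,0,0.0009,0,0,0,0],
  [0,0,0,0,0,0,0],
])

```text
t: 15.22
tcp_pos: [0.5736, -0.0582, 0.2044]
tool_rot: [0.099, 0.961, -0.027, 0.257]
force: [0.7, 0.5, 3.3]
width: -0.0
```

>>> carry_out([
  [0.0005,0,0.0009,0,0,0,0],
  [0.0005,0,0.0009,0,0,0,0],
  [0,0,0,0,0,0,0],
])

```text
t: 15.6
tcp_pos: [0.5739, -0.0582, 0.2031]
tool_rot: [0.099, 0.961, -0.027, 0.258]
force: [-2.0, -0.2, 5.4]
width: 0.005
```

>>> carry_out([
  [0.0005,0,0.0009,0,0,0,0],
  [0,0,0,0,0,0,0],
])

```text
t: 15.85
tcp_pos: [0.5741, -0.0583, 0.203]
tool_rot: [0.099, 0.961, -0.027, 0.258]
force: [-3.9, 1.4, 8.1]
width: 0.0
```

>>> carry_out([
  [0.0005,0,0.0009,0,0,0,0],
  [0,0,0,0,0,0,0],
])

```text
t: 16.1
tcp_pos: [0.5744, -0.0583, 0.203]
tool_rot: [0.099, 0.96, -0.027, 0.259]
force: [-6.7, 1.3, 11.1]
width: -0.003
```

```bash
python3 st.py pics/w6.png 150 130 220 180 3
```

```text
cab tcp -0.0297 0.002 0.203 [-6.7  1.3 11.1]
```

View pics/w6.png

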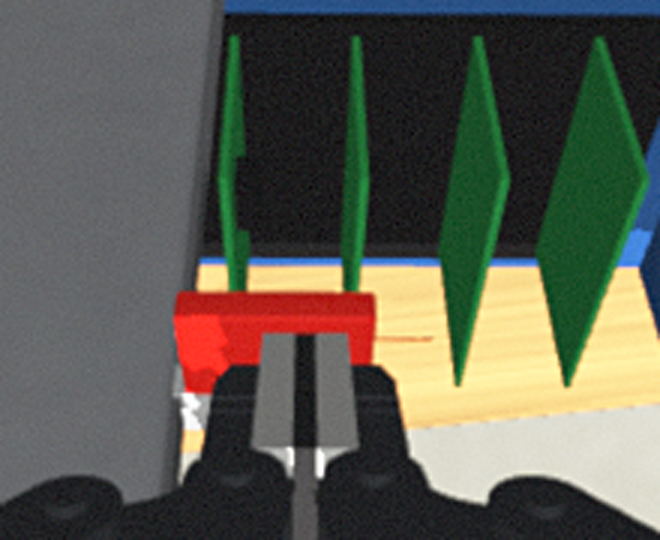

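It has stopped firmly at 0.203 with force rising, which fits about 18 mm of travel. I'll press a little more to confirm, then back off along the tool axis.

>>> carry_out([
  [0.001,0,0.0017,0,0,0,0],
  [0,0,0,0,0,0,0],
  [0,0,0,0,0,0,0],
])

```text
t: 16.52
tcp_pos: [0.5749, -0.0583, 0.2028]
tool_rot: [0.099, 0.96, -0.027, 0.26]
force: [-11.9, 2.2, 18.2]
width: 0.001
```

>>> carry_out([
  [-0.003,0,-0.006,0,0,0,0],
  [0,0,-0.03,0,0,0,0],
  [0,0,-0.045,0,0,0,0],
  [0,0,-0.045,0,0,0,0],
  [0,0,0,0,0,0,0],
])

```text
t: 17.15
tcp_pos: [0.5147, -0.0459, 0.3128]
tool_rot: [0.099, 0.96, -0.027, 0.26]
force: [-0.2, 0.1, 0.0]
width: 0.002
```

```bash
python3 st.py
python3 - <<'E'
from h import *
P=np.load("P.npy");s=r.observe();print(s['tool_rot'],s['q'])
m=r.camera_model("wrist");a=r.get_image("wrist");cv2.imwrite("pics/w7.png",cv2.cvtColor(a,cv2.COLOR_RGB2BGR))
h=cv2.cvtColor(a,cv2.COLOR_RGB2HSV);k=(((h[...,0]<8)|(h[...,0]>172))&(h[...,1]>140)&(h[...,2]>60)).astype(np.uint8)
n,l,st,ce=cv2.connectedComponentsWithStats(k);print([(st[i].tolist(),ce[i].round(1).tolist()) for i in range(1,n) if st[i][4]>40])
for z in (.213,.204,.195):
  q=E2W(P,[[-.044,-.018,z],[-.044,.014,z],[-.016,.014,z],[-.016,-.018,z]]);print(z,proj(m,q).round().tolist())
print(proj(m,E2W(P,[[-.064,-.065,.236]])))
E
```

```text
cab tcp -0.0906 0.0016 0.3128 [-0.2  0.1  0. ]
[ 0.09896304  0.96009587 -0.02685382  0.26019436] [-0.18822729 -0.55055272  2.14701722 -0.01029426  1.01590702 -1.550544  ]
[([227, 166, 38, 28, 975], [246.0, 179.3])]
0.213 [[225.0, 181.0], [265.0, 182.0], [264.0, 205.0], [227.0, 204.0]]
0.204 [[226.0, 174.0], [265.0, 174.0], [264.0, 197.0], [228.0, 197.0]]
0.195 [[227.0, 166.0], [265.0, 166.0], [264.0, 190.0], [228.0, 189.0]]
[[155.75323765 183.89556196]]
```

Tab is now at z≈0.195, so the bolt is fully down (18 mm). On to the passive handle.

>>> carry_out([
  [0,0,0,0,10,0,0.5],
  [0,0,0,0,10,0,0.5],
  [0,0,0,0,10,0,0.5],
  [-0.013,-0.0335,-0.02,0,0,0,0.5],
  [-0.013,-0.0335,0,0,0,0,0.5],
  [0,0,0,0,0,10,0.5],
  [0,0,0,0,0,10,0.5],
  [0,0,0,0,0,10,0.5],
  [0,0,0,0,0,10,0.5],
  [0,0,0,0,0,10,0.5],
  [0,0,0,0,0,10,0.5],
  [0,0,0,0,0,10,0.5],
  [0,0,0,0,0,10,0.5],
  [0,0,0,0,0,10,0.5],
])

```text
t: 18.95
tcp_pos: [0.5256, -0.1167, 0.3254]
tool_rot: [0.778, 0.629, -0.002, -0.003]
force: [0.2, -0.1, 0.2]
width: 0.493
```

>>> carry_out([
  [0,0,0,0,0,10,0.5],
  [0,0,0,0,0,10,0.5],
  [0,0,0,0,0,10,0.5],
  [0,0,0,0,0,10,0.5],
  [0,0,0,0,0,10,0.5],
  [0,0,0,0,0,10,0.5],
  [0,0,0,0,0,10,0.5],
  [0,0,0,0,0,10,0.5],
  [0,0,0,0,0,10,0.5],
  [0,0,0,0,0,0,0.5],
])

```text
t: 20.2
tcp_pos: [0.5257, -0.1167, 0.326]
tool_rot: [0.995, -0.102, -0.003, -0.001]
force: [-0.8, 0.6, 0.4]
width: 0.498
```

```bash
python3 st.py
python3 - <<'E'
from h import *
P=np.load("P.npy");s=r.observe();Rt=Ro.from_quat(s['tool_rot']);print(s['q'])
print("yaw err deg",Rt.as_matrix().round(3).tolist(),np.degrees(P[2]))
t=np.r_[E2W(P,[-.064,-.065,.195])[0]];print("shift in tool",(Rt.inv().apply(t-s['tcp_pos'])).round(4))
E
```

```text
cab tcp -0.065 -0.0653 0.326 [-0.8  0.6  0.4]
[-3.18136378e-01 -1.63141035e-01  1.77599831e+00 -3.06888431e-05
  1.53406450e+00  1.45632979e+00]
yaw err deg [[0.979, -0.202, -0.005], [-0.202, -0.979, 0.002], [-0.005, -0.001, -1.0]] -12.09782401613361
shift in tool [ 0.0017 -0.0002  0.1309]
```

>>> carry_out([
  [0.001,0,0.04,0,0,0,0.5],
  [0,0,0.045,0,0,0,0.5],
  [0,0,0.045,0,0,0,0.5],
  [0,0,0,0,0,0,0.5],
])

```text
t: 20.7
tcp_pos: [0.524, -0.116, 0.1931]
tool_rot: [0.995, -0.101, -0.006, -0.001]
force: [0.3, -0.3, 0.3]
width: 0.499
```

>>> carry_out([
  [0,0,0,0,0,0,0],
  [0,0,0,0,0,0,0],
  [0,0,0,0,0,0,0],
  [0,0,0,0,0,0,0],
  [0,0,0,0,0,0,0],
])

```text
t: 21.32
tcp_pos: [0.5286, -0.1177, 0.2018]
tool_rot: [0.995, -0.103, 0.002, 0.001]
force: [0.0, -2.7, 6.2]
width: 0.129
```

>>> carry_out([
  [-0.008,0.0058,0,0,0,-5,0],
  [-0.008,0.0058,0,0,0,-5,0],
  [-0.008,0.0058,0,0,0,-5,0],
  [0,0,0,0,0,0,0],
])

```text
t: 21.82
tcp_pos: [0.5023, -0.1323, 0.2018]
tool_rot: [1.0, 0.028, 0.002, 0.001]
force: [-0.7, -1.2, 5.8]
width: 0.123
```

Forces are tiny, so I'll continue the arc to about 85–88°.

>>> carry_out([
  [-0.008,0.0058,0,0,0,-5,0],
  [-0.008,0.0058,0,0,0,-5,0],
  [-0.008,0.0058,0,0,0,-5,0],
  [-0.008,0.0058,0,0,0,-5,0],
  [-0.008,0.0058,0,0,0,-5,0],
  [0,0,0,0,0,0,0],
])

```text
t: 22.58
tcp_pos: [0.4701, -0.1694, 0.2017]
tool_rot: [0.97, 0.244, 0.001, 0.001]
force: [-2.1, -1.5, 7.8]
width: 0.129
```

>>> carry_out([
  [-0.008,0.0058,0,0,0,-5,0],
  [-0.008,0.0058,0,0,0,-5,0],
  [-0.008,0.0058,0,0,0,-5,0],
  [-0.008,0.0058,0,0,0,-5,0],
  [-0.008,0.0058,0,0,0,-5,0],
  [0,0,0,0,0,0,0],
])

```text
t: 23.32
tcp_pos: [0.4564, -0.217, 0.2017]
tool_rot: [0.894, 0.448, 0.0, 0.001]
force: [-3.2, -2.6, 8.2]
width: 0.125
```

>>> carry_out([
  [-0.008,0.0055,0,0,0,-5,0],
  [-0.008,0.0055,0,0,0,-5,0],
  [-0.008,0.0055,0,0,0,-5,0],
  [-0.008,0.0055,0,0,0,-5,0],
  [0,0,0,0,0,0,0],
])

```text
t: 23.95
tcp_pos: [0.4607, -0.2557, 0.2017]
tool_rot: [0.803, 0.596, 0.001, 0.002]
force: [-0.3, -2.5, 5.5]
width: 0.126
```

>>> carry_out([
  [0,0,0,0,0,0,0.4],
  [0,0,0,0,0,0,0.4],
  [0,0,0,0,0,0,0.4],
  [0,0,-0.04,0,0,0,0.4],
  [0,0,-0.04,0,0,0,0.4],
  [0,0,-0.04,0,0,0,0.4],
  [0,0,-0.04,0,0,0,0.4],
  [0,0,0,0,0,0,0.4],
])

```text
t: 24.95
tcp_pos: [0.4607, -0.2548, 0.3635]
tool_rot: [0.803, 0.596, 0.001, 0.003]
force: [-0.0, 1.2, 0.3]
width: 0.4
```

Run:
```python
from h import *
s=r.observe();print(s['t'],s['tcp_pos'],s['force'])
a=r.get_image("scene");b=r.get_image("top")
cv2.imwrite("pics/e1.png",cv2.cvtColor(np.hstack([cv2.resize(a[80:280,130:400],(400,300)),cv2.resize(b[90:240,180:380],(400,300))]),cv2.COLOR_RGB2BGR))
for n,c in (("relay_base",(361,214)),("heatsink",(374,192)),("fuse_puller",(191,204))):print(n,c,[np.round(d["position"]).tolist() for d in r.spot_in("top",n)[:1]])
```

```text
24.95 [ 0.46067525 -0.25477188  0.36347918] [-0.03328961  1.22484744  0.26111699]
relay_base (361, 214) [[212.0, 358.0]]
heatsink (374, 192) [[189.0, 372.0]]
fuse_puller (191, 204) [[203.0, 192.0]]
```

View pics/e1.png

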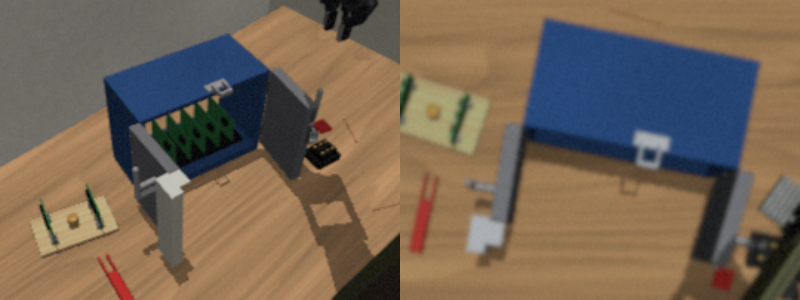

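Both doors stand about 85–88° open and the gripper is clear and touching nothing. Handing in.

```bash
python3 -c "
from workcell import r
print(r.finish_job())"
```

```text
the job is handed in; nothing more can be done
None
```

I opened the active door, pressed the flush bolt down to its stop, then opened the passive door. I handed in at about 25 s; no verdict was reported.

- **Doors:** the active door turned about 88° and the passive door about 85°, judged from how far the gripper turned while holding each handle. The final scene and top pictures show both standing about square to the cabinet front.
- **Bolt:** the tab's top went from z ≈ 0.213 to ≈ 0.195 m in the wrist picture, the full 18 mm. It stopped solidly, with a force reading of up to about 22 N against the 60 N limit. I did not measure it again after opening the passive door, but the fingers stayed clear of the tab from then on.
- **Other objects:** I did not touch the boards. The final detections of the relay base and heatsink were 2 to 4 pixels (roughly 8 to 11 mm) off their starting positions. I put this down to the door and arm hiding part of them, and did not check further. The fuse puller was within about 1 pixel.
- **Gripper:** it ended clear above the passive handle, with only about 1 N on the force sensor, the same as in free air.

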